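# Push a blank under the drill jig's bridge

## Task

Load the drill jig: push the flat aluminium plate along the table with the fingertips, cut-corner end first, under the low bridge and on until that end rests against both stop pins behind it. Push it only - keep it flat on the table, never pinch, lift or tip it - then take the hand away, and leave everything else on the table where it is.

Things in the scene. Friction and masses are not known exactly. Their poses are not given: they have to be found in the camera images.
- jig: Fixed steel drill jig: low bridge with brass bush, 160 mm wide (y), 50 mm deep (x -25 to 25 mm). Origin on the table under its middle; x = the way the blank goes in, z up. Passage between its feet: 104 mm wide (y -52 to 52), 15 mm high. Bridge top at 27 mm, bush and screw heads 35 mm.
- jig_stop (a point): Midway between the near sides of the jig's two upright stop pins, 35 mm along x from the jig's origin, 6 mm up; axes as the jig's. Pins: 12 mm diameter, 28 mm tall, at y = -22 and +22 mm, fixed; a grey bar 27 mm tall stands right behind them.
- blank: Loose flat aluminium plate, 110 mm long (x), 92 mm wide (y), 12 mm thick, 0.23 to 0.47 kg; both corners of its leading (+x) end are cut off 15 mm at 45 degrees. Origin: middle of its underside. Starts about 200 mm before the jig's origin, up to 35 mm off its axis, nose within 0.4 rad of it. Fully home, its square end still sticks 50 mm out of the bridge.
- blank_center (a point): Centre of the blank, 6 mm above its underside.
- nose_left (a point): Point on the blank's leading end face, 55 mm ahead of its origin, 22 mm to the left (+y), half-way up: it meets the +y stop pin.
- nose_right (a point): The same on the right (-y, 22 mm): it meets the -y stop pin.
- vblock: Bystander, leave alone: loose steel V-block, 50 x 40 x 32 mm. Origin at the middle of its underside.
- stepblock: Bystander, leave alone: loose stepped steel clamp block, 60 x 30 x 40 mm, four steps. Origin at the middle of its underside.
- chuck: Bystander, leave alone: loose drill chuck standing on its back, round, 44 mm diameter, 50 mm tall. Origin at the middle of its underside.
- parallel: Bystander, leave alone: loose ground steel bar on edge, 140 x 12 x 25 mm, long along its x axis. Origin at the middle of its underside.
- wrench: Bystander, leave alone: loose wrench about 170 mm long, lying along its x axis. Origin at the middle of its underside or near it, about half-way along.
- driver: Bystander, leave alone: loose black-handled screwdriver, lying along its x axis. Origin at the middle of its underside or near it, about half-way along.
- drillcup: Bystander, leave alone: loose black cup of drills and rods, 60 mm diameter, up to 120 mm tall. Origin at the middle of its underside.
Not all that is in view belongs to the job. Of the things shaped like the jig, the steel one is meant.

How it is judged:
By the outcome, as a careful person would: the job done as asked, in the order asked, and still so for the second after the job is handed in, with the robot touching nothing.
It also fails if it takes over 67 s, if anything falls off the work surface, if the arm or the gripper's body presses on something with over 40 N, if the wrist force passes 120 N, or if a joint passes its speed limit or range.

## Robot

A 6-joint arm with a two-finger parallel gripper is mounted at the origin on the work surface. World frame = base frame: x ahead of the robot, y to its left, z up, the work surface at z = 0. Lengths are in m, angles in degrees, forces in N, time in s.
With the tool pointing down it reaches from about 0.375 to 0.9 m from the base axis. Payload 3.1 kg.
Tool frame: the origin (TCP) lies between the finger pads; the fingertips stand 11 mm ahead of it and the grasp point (between the pads) lies 8 mm behind it; z points along the fingers, y is the direction in which the jaws open and shut (so a half turn about z gives the same grasp; the last joint's range is limited). The gripper opens to 87 mm and grips with 3 to 60 N. Pads are 19 mm wide; open, the fingers measure 117 mm over their backs; the gripper's body (75 mm by 190 mm) begins 51 mm behind the grasp point.
Start: joints at [-81.446, 30.224, 82.088, -0, 67.689, -10.227], TCP at [0.201, -0.592, 0.234] pointing down, gripper open.
Joint ranges: [-176.69, 176.69], [-43.24, 126.21], [12.49, 139.97], [-82, 262], [0, 151.66], [-163.58, 163.58]. Speed limits (degrees/s): [159.86, 159.86, 180, 180, 180, 180].

## Interface

Orientations are given as a 3x3 rotation matrix whose columns are the frame's x, y, z axes.
In Python, from rig import bot, vision gives the robot as it stands. The module is installed in compiled form; this text tells all that it offers.
- The arm moves only by the tool jog_arm, never from a script. Its argument "rows" is a list of rows, each an object with "dp": the shift along the tool's x, y, z in mm, a list of three; "turn": the turn, a rotation vector about the tool's x, y, z in degrees, a list of three; "grip": the opening, from 0 (shut) to 1 (fully open). A call has 1 to 10 rows; each row is the pose to reach, as a shift and turn from the pose commanded when the call began, along the tool's axes at that moment; what a row does not reach only later rows make up. A row lasts 1/10 s, in which the tool goes at most 50 mm and 8.59 degrees, less where a joint would pass 70% of its speed; a pose out of reach is approached as far as the arm can. A call with a gripper value outside its range is refused whole. The fingers move at their own pace and stop on an object; the grip force is fixed at half the most. Time passes only in rows, so rows that repeat a pose let the fingers close. It gives the time, the measured TCP pose, the force and the opening at its end, in the units of the state.
- bot.read_state(): the state, without advancing time (a new reading comes with each control period).
- vision.capture(name): name is "side" or "top"; returns (picture, depth): 384x512x3 uint8, red, green, blue; 384x512 float32, m along the optical axis (not along the pixel's ray), 0 where there is no reading.
- vision.camera_info(name): a dict with "vertical_fov" (degrees; the focal length in pixels is half the picture's height over the tangent of half this angle, whatever the lens; pixels are square), "cx", "cy" (the principal point, pixels), "k1" (the pictures are not rectified: a ray, as slopes to the right and down, at radius r is drawn at 1 + k1 r^2 times it, then the intrinsics apply), "position" and "rotation" of the camera in the world. Camera axes: x right, y down, z forward; pixel columns grow to the right and rows downward; lengths in m; the calibration is good to about 2 mm. A picture is of the moment at which its call begins. camera_info takes no time and is no camera call.
- bot.hand_in(): hands the job in, once; it reports no verdict.
The state is a dict: "time_s": time; "joint_positions": joint angles; "qvel": joint speeds; "tau": joint torques, N m; "position": TCP position; "tcp_rot": TCP orientation; "force": force on the tool from outside, world axes, zero at the start; "moment": the same for the moment, N m; "opening": opening from 0.0 (shut) to 1.0 (fully open).
Only numpy, scipy, OpenCV 4.12 (cv2) and the standard library are available. Lean on these libraries where they do the work, as an engineer would, in place of code of your own. Each camera call takes 0.05 s, during which the arm holds its last target.

## Working session

There is one attempt and no reset: what is moved stays moved. The work goes in short steps, Python scripts to look and compute and a tool call to move; the robot and the scene stay as the last step left them, time stands still between calls to the robot, and variables do not carry over. Pictures are saved under pics/ and viewed, and the job is handed in when it is done.

Besides the shell and the picture viewer there is one more tool, called after "Emit:" in YAML: its name, and indented under it one key for each argument. jog_arm: Moves the arm, as the interface text tells. Its arguments: {"type":"object","properties":{"rows":{"type":"array"}},"required":["rows"]}

```bash
mkdir -p pics; ls; cat > h.py <<'E'
import numpy as np, cv2
from rig import bot, vision
def ci(n):
    c=vision.camera_info(n); f=192/np.tan(np.radians(c['vertical_fov'])/2); return c,f
def world(n,u,v,z=None,depth=None):
    c,f=ci(n); K=np.array([[f,0,c['cx']],[0,f,c['cy']],[0,0,1.]])
    p=cv2.undistortPoints(np.array([[[u,v]]],float),K,np.array([c['k1'],0,0,0.]))[0,0]
    d=np.array([p[0],p[1],1.]); R=np.array(c['rotation']); t=np.array(c['position'])
    if depth is not None: return t+R@(d*depth)
    w=R@d; return t+w*(z-t[2])/w[2]
def pix(n,P):
    c,f=ci(n); R=np.array(c['rotation']); t=np.array(c['position']); q=R.T@(np.array(P,float)-t); s=q[:2]/q[2]
    s=s*(1+c['k1']*(s@s)); return s*f+[c['cx'],c['cy']]
def snap(tag):
    for n in('side','top'):
        a,d=vision.capture(n); cv2.imwrite(f'pics/{tag}_{n}.png',a[:,:,::-1]); np.save(f'pics/{tag}_{n}.npy',d)
def crop(tag,n,x0,y0,x1,y1,s,out):
    a=cv2.imread(f'pics/{tag}_{n}.png')[y0:y1,x0:x1]
    cv2.imwrite(f'pics/{out}.png',cv2.resize(a,None,fx=s,fy=s,interpolation=cv2.INTER_CUBIC))
E
python3 - <<'E'
from h import *
snap('a')
for n in('side','top'): print(vision.camera_info(n))
print(bot.read_state())
E
```

```text
pics
{'vertical_fov': 49.776333494056914, 'cx': 258.1561985839764, 'cy': 189.09655616695656, 'k1': -0.01170393653100782, 'position': array([0.06641159, 0.86965126, 0.95827788]), 'rotation': array([[-0.86796983, -0.34995508,  0.35236319],
       [-0.49650381,  0.59635675, -0.63074764],
       [ 0.01059918, -0.72241959, -0.6913737 ]])}
{'vertical_fov': 48.866957904178825, 'cx': 249.97633391489396, 'cy': 196.98809148089555, 'k1': -0.06308809906686061, 'position': array([0.41088137, 0.02476692, 1.25812616]), 'rotation': array([[ 0.0173893 , -0.9949917 ,  0.09843336],
       [-0.99980799, -0.01819356, -0.00727882],
       [ 0.00903322, -0.09828789, -0.99511702]])}
{'time_s': 0.1, 'joint_positions': array([-8.14441782e+01,  3.02746980e+01,  8.21488219e+01,  7.46619265e-04,
        6.76895039e+01, -1.02278262e+01]), 'qvel': array([-0.07431839, -0.1154345 , -0.17771912,  0.10920604,  0.00621431,
       -0.0120766 ]), 'tau': array([-6.89139615e-04, -4.40986776e+01, -1.77150679e+01,  6.34528440e-02,
        5.34561288e-02, -5.80393385e-05]), 'position': array([ 0.20117686, -0.59106517,  0.23265935]), 'tcp_rot': array([[ 9.46742842e-01,  3.21990545e-01, -2.81553576e-04],
       [ 3.21990464e-01, -9.46740898e-01,  1.95247735e-03],
       [ 3.62120960e-04, -1.93915152e-03, -9.99998054e-01]]), 'force': array([-0.34520052,  0.2903844 ,  0.29613907]), 'moment': array([ 0.07018462,  0.03579584, -0.0121256 ]), 'opening': 1.0000114921981536}
```

View pics/a_top.png

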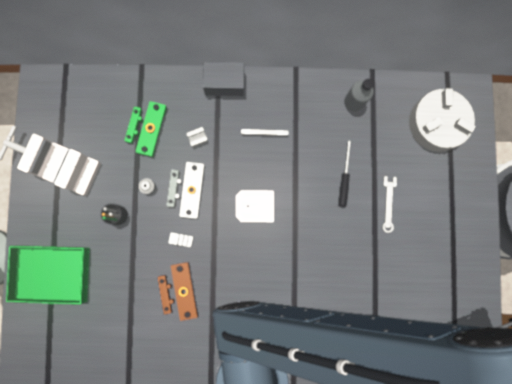

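View pics/a_side.png

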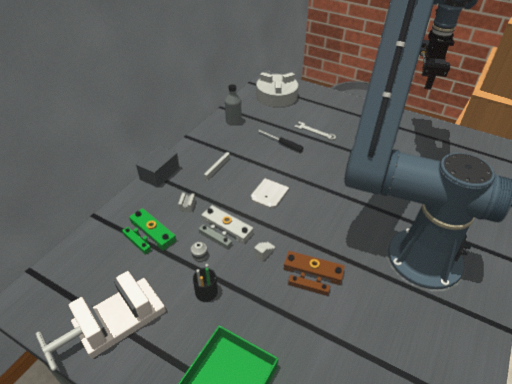

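The pictures show three things shaped like the jig in the top view: green at (150,129), steel-white at (191,190) and orange at (181,291). The steel one is meant. For the blank, the candidate is the white plate at (255,206); its cut corners should face left, towards the jig. I'll check both in a crop.

```bash
python3 - <<'E'
from h import *
crop('a','top',160,150,290,250,6,'c1')
crop('a','side',180,165,300,265,6,'c2')
E
```

```text
(no output)
```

View pics/c1.png

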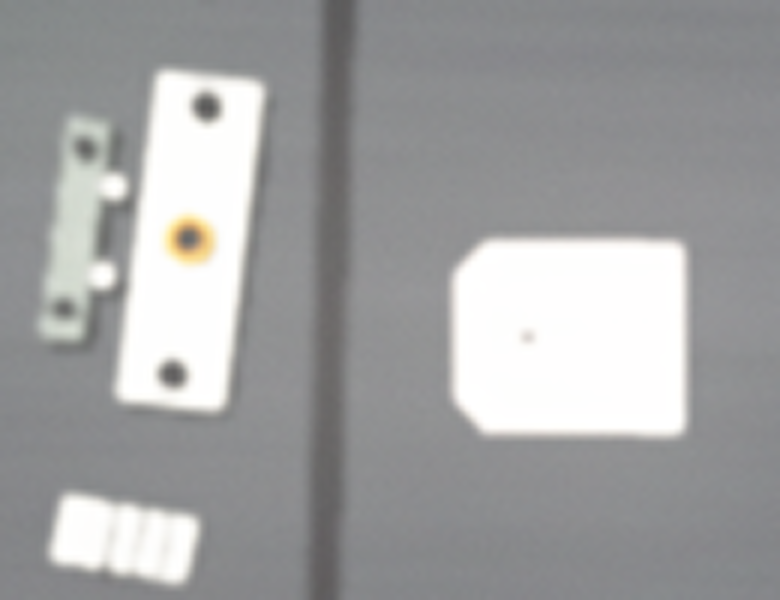

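View pics/c2.png

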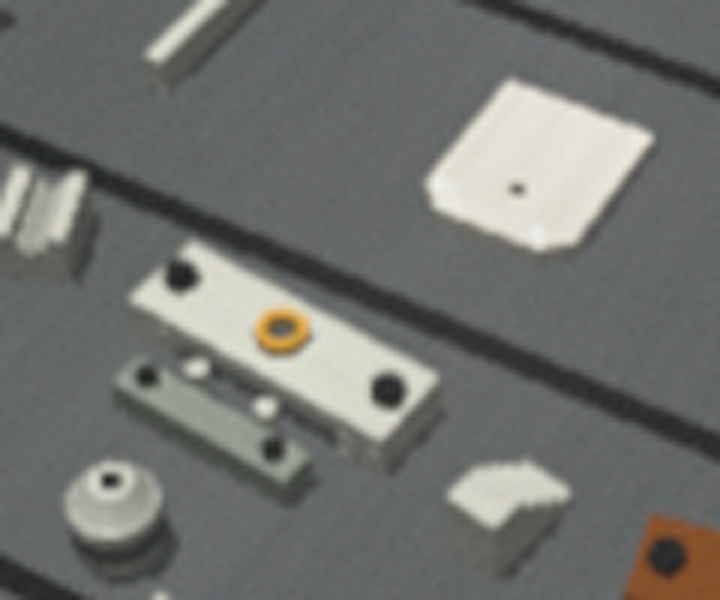

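The crops confirm it. The steel jig's bush is at top pixel (191.5,190) with its pins on the left. The blank is at (235–275, 190–223), cut corners facing the jig. Measuring now, by thresholded contours and by-eye corners in both views.

```bash
cat >> h.py <<'E'
def cc(X,Y,x0,y0,s=6): return (X+.5)/s-.5+x0,(Y+.5)/s-.5+y0
def W(n,pts,z): return np.array([world(n,u,v,z)[:2] for u,v in pts])
def rect(n,tag,seed,z,thr):
    a=cv2.imread(f'pics/{tag}_{n}.png'); g=cv2.resize(a.min(axis=2),None,fx=4,fy=4,interpolation=cv2.INTER_CUBIC)
    m=(g>thr).astype(np.uint8); k,l=cv2.connectedComponents(m); i=l[int(seed[1]*4),int(seed[0]*4)]
    c=max(cv2.findContours((l==i).astype(np.uint8),cv2.RETR_EXTERNAL,cv2.CHAIN_APPROX_NONE)[0],key=len)[:,0]
    w=W(n,[((x+.5)/4-.5,(y+.5)/4-.5) for x,y in c],z); (cx,cy),sz,_=cv2.minAreaRect((w*1000).astype(np.float32))
    b=cv2.boxPoints(cv2.minAreaRect((w*1000).astype(np.float32)))
    e=[b[1]-b[0],b[2]-b[1]]; L=[np.linalg.norm(q) for q in e]; return (cx,cy),L,[np.degrees(np.arctan2(q[1],q[0])) for q in e],w
E
python3 - <<'E'
from h import *
for t in (150,170,190):
  print('T blank',rect('top','a',(260,212),.012,t)[:3]); print('T jig',rect('top','a',(192,178),.027,t)[:3])
for t in (140,160,180):
  print('S blank',rect('side','a',(275,192),.012,t)[:3]); print('S jig',rect('side','a',(218,215),.027,t)[:3])
j=W('top',[cc(*p,160,150) for p in [(158,70),(267,82),(225,412),(115,400)]],.027);print(j*1000,j.mean(0))
b=W('top',[cc(*p,160,150) for p in [(452,272),(452,403),(687,240),(687,437)]],.012);print(b*1000)
p=W('top',[cc(*p,160,150) for p in [(113,187),(102,277)]],.028);print('pinsT',p*1000)
p=W('side',[cc(*p,180,165) for p in [(197,368),(266,406)]],.028);print('pinsS',p*1000)
p=W('side',[cc(*p,180,165) for p in [(283,328)]],.035);print('bushS',p*1000)
p=W('top',[cc(*p,160,150) for p in [(190,240)]],.035);print('bushT',p*1000)
E
```

```text
T blank ((508.9310607910156, 2.9119949340820312), [np.float32(124.423645), np.float32(103.86121)], [np.float32(-89.00482), np.float32(0.99518734)])
T jig ((552.0684814453125, 189.24746704101562), [np.float32(169.33449), np.float32(60.371685)], [np.float32(-5.386374), np.float32(84.61363)])
T blank ((508.8580627441406, 2.4456100463867188), [np.float32(118.83401), np.float32(99.65127)], [np.float32(-89.88316), np.float32(0.116837665)])
T jig ((551.7997436523438, 188.7196044921875), [np.float32(166.82741), np.float32(57.119495)], [np.float32(-5.297851), np.float32(84.702126)])
T blank ((508.74139404296875, 2.295185089111328), [np.float32(115.63737), np.float32(97.20238)], [np.float32(-89.31349), np.float32(0.6865128)])Traceback (most recent call last):
  File "<stdin>", line 3, in <module>
  File "h.py", line 26, in rect
    w=W(n,[((x+.5)/4-.5,(y+.5)/4-.5) for x,y in c],z); (cx,cy),sz,_=cv2.minAreaRect((w*1000).astype(np.float32))
  File "h.py", line 21, in W
    def W(n,pts,z): return np.array([world(n,u,v,z)[:2] for u,v in pts])
                                     ~~~~~^^^^^^^^^
  File "h.py", line 6, in world
    c,f=ci(n); K=np.array([[f,0,c['cx']],[0,f,c['cy']],[0,0,1.]])
        ~~^^^
  File "h.py", line 4, in ci
    c=vision.camera_info(n); f=192/np.tan(np.radians(c['vertical_fov'])/2); return c,f
ValueError: time passes only in moves, steps and waits
```

```bash
sed -i 's/^def ci(n):/import functools\n@functools.lru_cache(None)\ndef ci(n):/' h.py
python3 - <<'E'
from h import *
for t in (190,210):
  print('T blank',*rect('top','a',(260,212),.012,t)[:3]); print('T jig',*rect('top','a',(192,178),.027,t)[:3])
for t in (140,160,180):
  print('S blank',*rect('side','a',(275,192),.012,t)[:3]); print('S jig',*rect('side','a',(218,215),.027,t)[:3])
j=W('top',[cc(*p,160,150) for p in [(158,70),(267,82),(225,412),(115,400)]],.027);print(j*1000,j.mean(0))
b=W('top',[cc(*p,160,150) for p in [(452,272),(452,403),(687,240),(687,437)]],.012);print(b*1000)
p=W('top',[cc(*p,160,150) for p in [(113,187),(102,277)]],.028);print('pinsT',p*1000)
p=W('side',[cc(*p,180,165) for p in [(197,368),(266,406)]],.028);print('pinsS',p*1000)
p=W('side',[cc(*p,180,165) for p in [(283,328)]],.035);print('bushS',p*1000)
p=W('top',[cc(*p,160,150) for p in [(190,240)]],.035);print('bushT',p*1000)
E
```

```text
T blank (508.74139404296875, 2.295185089111328) [np.float32(115.63737), np.float32(97.20238)] [np.float32(-89.31349), np.float32(0.6865128)]
T jig (551.726318359375, 188.7177734375) [np.float32(164.72836), np.float32(54.97437)] [np.float32(-5.1948485), np.float32(84.80515)]
T blank (508.6842956542969, 2.28741455078125) [np.float32(114.13916), np.float32(95.60471)] [np.float32(-89.30868), np.float32(0.69131446)]
T jig (551.7039794921875, 188.5809326171875) [np.float32(162.78537), np.float32(53.06327)] [np.float32(-5.1905746), np.float32(84.80939)]
S blank (511.9781188964844, 1.7079620361328125) [np.float32(114.86932), np.float32(95.352135)] [np.float32(-89.351845), np.float32(0.6481513)]
S jig (554.762451171875, 187.6456298828125) [np.float32(162.40736), np.float32(53.16679)] [np.float32(-5.462691), np.float32(84.53725)]
S blank (511.7472839355469, 1.8423919677734375) [np.float32(112.09941), np.float32(93.11305)] [np.float32(-89.15141), np.float32(0.84857273)]
S jig (554.6802978515625, 187.76446533203125) [np.float32(160.00117), np.float32(50.74635)] [np.float32(-5.3582864), np.float32(84.641685)]
S blank (511.5966491699219, 1.9381446838378906) [np.float32(109.252426), np.float32(91.02877)] [np.float32(-89.35222), np.float32(0.6477781)]
S jig (554.5807495117188, 187.96290588378906) [np.float32(157.47357), np.float32(47.9777)] [np.float32(-5.4101415), np.float32(84.58992)]
[[635.25848078 206.79699195]
 [630.22188859 152.92548268]
 [467.61402241 168.73975018]
 [472.44001432 222.41618757]] [0.5513836 0.1877196]
[[539.4959519   60.38856683]
 [474.77477597  59.04222436]
 [557.55233757 -55.56420159]
 [460.1153326  -56.72691732]]
pinsT [[576.63967257 226.77129887]
 [532.27441904 230.62122042]]
pinsS [[579.18783212 227.05234782]
 [536.26821262 230.39612471]]
bushS [[553.24931755 188.35865219]]
bushT [[550.41544396 187.27122454]]
```

The measurements agree with the given sizes:

| | Centre (mm) | Heading |
|---|---|---|
| Jig | (553, 188) | 84.7° |
| Blank | (510, 2) | 90.7° |

So the blank sits about 26 mm left of the jig axis and 6° off it. The plan:
1. Push it sideways on its −x side with both fingertips, which squares it to the jig and centres it.
2. Push it straight in from the rear.

Emit:
jog_arm:
  rows:
    - {"dp": [401, -486, 60], "turn": [0, 0, 24], "grip": 0.5}
    - {"dp": [401, -486, 60], "turn": [0, 0, 24], "grip": 0.5}
    - {"dp": [401, -486, 60], "turn": [0, 0, 24], "grip": 0.5}
    - {"dp": [401, -486, 60], "turn": [0, 0, 24], "grip": 0.5}
    - {"dp": [401, -486, 60], "turn": [0, 0, 24], "grip": 0.5}
    - {"dp": [401, -486, 60], "turn": [0, 0, 24], "grip": 0.5}
    - {"dp": [401, -486, 60], "turn": [0, 0, 24], "grip": 0.5}
    - {"dp": [401, -486, 60], "turn": [0, 0, 24], "grip": 0.5}
    - {"dp": [401, -486, 60], "turn": [0, 0, 24], "grip": 0.5}
    - {"dp": [401, -486, 60], "turn": [0, 0, 24], "grip": 0.5}

```text
time_s: 1.1
position: [0.3778, -0.1244, 0.186]
tcp_rot: [[0.996, -0.092, 0.0], [-0.092, -0.996, -0.0], [0.0, 0.0, -1.0]]
force: [0.4, -0.2, 0.2]
opening: 0.503
```

Emit:
jog_arm:
  rows:
    - {"dp": [30, -110, 60], "turn": [0, 0, 0], "grip": 0.5}
    - {"dp": [30, -110, 60], "turn": [0, 0, 0], "grip": 0.5}
    - {"dp": [30, -110, 100], "turn": [0, 0, 0], "grip": 0.5}
    - {"dp": [30, -110, 100], "turn": [0, 0, 0], "grip": 0.5}
    - {"dp": [30, -110, 100], "turn": [0, 0, 0], "grip": 0.5}
    - {"dp": [30, -110, 100], "turn": [0, 0, 0], "grip": 0.5}

```text
time_s: 1.7
position: [0.4179, -0.0202, 0.087]
tcp_rot: [[0.996, -0.092, 0.001], [-0.092, -0.996, -0.001], [0.001, 0.0, -1.0]]
force: [0.7, -0.9, -0.1]
opening: 0.502
```

Emit:
jog_arm:
  rows:
    - {"dp": [0, -17, 20], "turn": [0, 0, 0], "grip": 0.5}
    - {"dp": [0, -17, 50], "turn": [0, 0, 0], "grip": 0.5}
    - {"dp": [0, -17, 66], "turn": [0, 0, 0], "grip": 0.5}
    - {"dp": [0, -17, 71], "turn": [0, 0, 0], "grip": 0.5}
    - {"dp": [0, -17, 71], "turn": [0, 0, 0], "grip": 0.5}
    - {"dp": [0, -17, 71], "turn": [0, 0, 0], "grip": 0.5}

```text
time_s: 2.3
position: [0.4199, -0.0034, 0.0165]
tcp_rot: [[0.996, -0.092, 0.003], [-0.092, -0.996, -0.001], [0.003, 0.001, -1.0]]
force: [0.0, -0.6, 0.6]
opening: 0.499
```

```bash
python3 - <<'E'
from h import *
snap('b')
print(bot.read_state()['position'],bot.read_state()['tcp_rot'])
crop('b','top',160,150,290,250,6,'c3')
crop('b','side',180,125,310,225,6,'c4')
E
```

```text
[ 0.4197616  -0.00301078  0.01633261] [[ 9.95794354e-01 -9.15825684e-02  2.49744036e-03]
 [-9.15810597e-02 -9.95797370e-01 -7.12144199e-04]
 [ 2.55216454e-03  4.80430938e-04 -9.99996628e-01]]
```

View pics/c4.png

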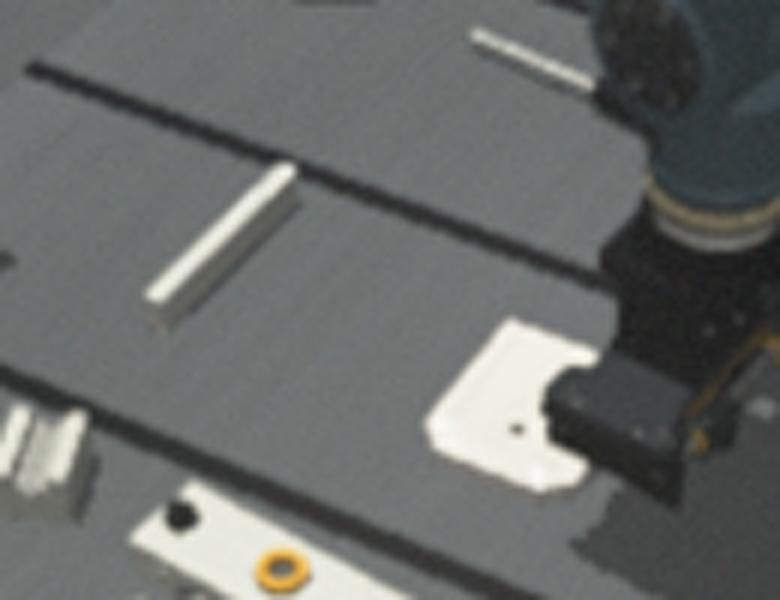

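View pics/c3.png

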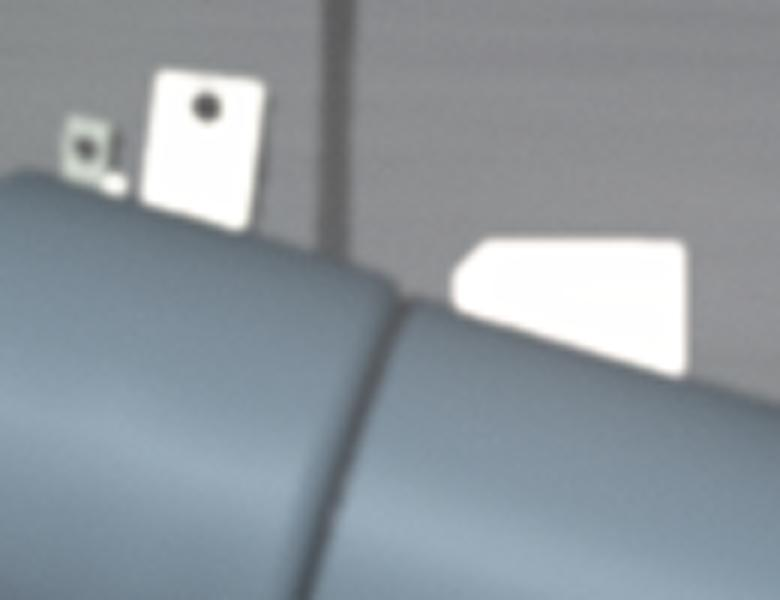

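Emit:
jog_arm:
  rows:
    - {"dp": [8, 0, 0], "turn": [0, 0, 0], "grip": 0.5}
    - {"dp": [14, 0, 0], "turn": [0, 0, 0], "grip": 0.5}
    - {"dp": [18, 0, 0], "turn": [0, 0, 0], "grip": 0.5}
    - {"dp": [22, 0, 0], "turn": [0, 0, 0], "grip": 0.5}
    - {"dp": [26, 0, 0], "turn": [0, 0, 0], "grip": 0.5}
    - {"dp": [30, 0, 0], "turn": [0, 0, 0], "grip": 0.5}
    - {"dp": [34, 0, 0], "turn": [0, 0, 0], "grip": 0.5}
    - {"dp": [38, 0, 0], "turn": [0, 0, 0], "grip": 0.5}
    - {"dp": [42, 0, 0], "turn": [0, 0, 0], "grip": 0.5}
    - {"dp": [42, 0, 0], "turn": [0, 0, 0], "grip": 0.5}

```text
time_s: 3.4
position: [0.4612, -0.0063, 0.0151]
tcp_rot: [[0.996, -0.091, 0.0], [-0.091, -0.996, -0.0], [0.0, 0.0, -1.0]]
force: [-2.0, 0.8, 0.1]
opening: 0.499
```

```bash
python3 - <<'E'
from h import *
snap('d')
print(bot.read_state()['position'],bot.read_state()['force'])
crop('d','top',160,150,290,250,6,'c3')
crop('d','side',180,125,310,225,6,'c4')
E
```

```text
[ 0.4611407  -0.00630694  0.01507582] [-0.21378516  1.62567162 -0.40079196]
```

View pics/c4.png

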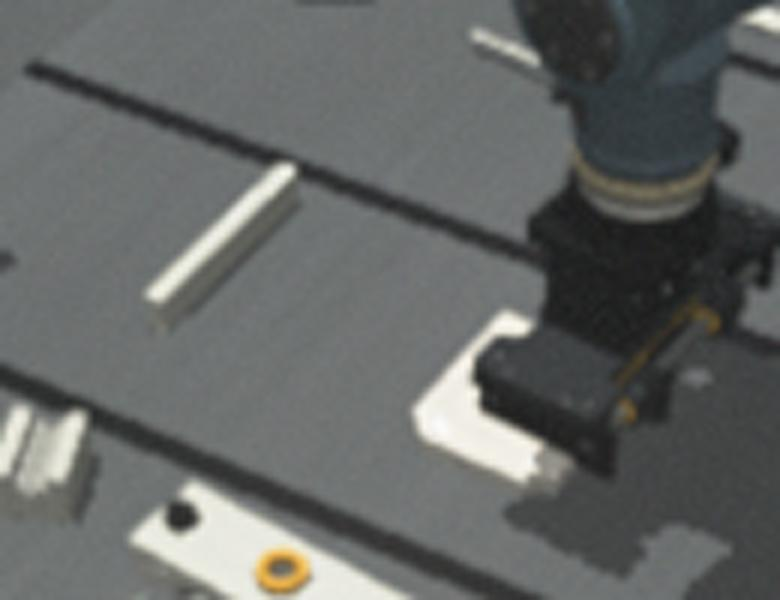

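View pics/c3.png

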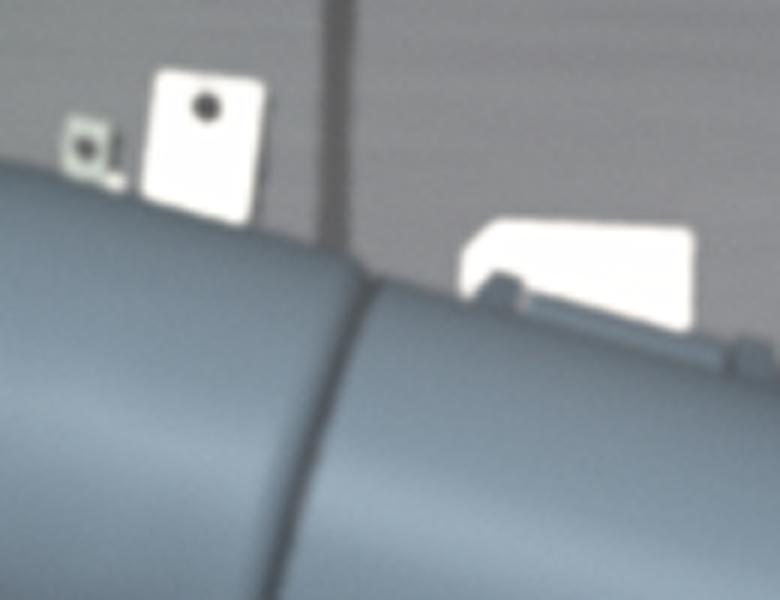

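```bash
cat >> h.py <<'E'
def injig(p):
    p=np.atleast_2d(p)-[.553,.188]; h=np.radians(84.7); f=np.array([np.cos(h),np.sin(h)]); l=np.array([-f[1],f[0]])
    return np.c_[p@f,p@l]*1000
E
python3 - <<'E'
from h import *
p=W('top',[cc(*q,160,150) for q in [(505,219),(692,231),(693,325),(461,258)]],.012); p[:,0]+=.0014
print(injig(p)); print(injig([.4612,-.0063]))
p=W('side',[cc(*q,180,125) for q in [(505,311),(413,412),(421,438),(525,483)]],.012); print(injig(p))
E
```

```text
[[-151.27108152  -28.84694388]
 [-243.97012968  -33.16275254]
 [-249.31332177   13.23951458]
 [-131.81697517   -7.13908671]]
[[-201.94892878   73.45992215]]
[[-243.72047033  -32.97137162]
 [-146.58504423  -27.07134487]
 [-132.87036762  -11.75446523]
 [-137.66196556   52.81653595]]
```

Emit:
jog_arm:
  rows:
    - {"dp": [3, 0, 0], "turn": [0, 0, 0], "grip": 0.5}
    - {"dp": [6, 0, 0], "turn": [0, 0, 0], "grip": 0.5}
    - {"dp": [9, 0, 0], "turn": [0, 0, 0], "grip": 0.5}
    - {"dp": [12, 0, 0], "turn": [0, 0, 0], "grip": 0.5}
    - {"dp": [14, 0, 0], "turn": [0, 0, 0], "grip": 0.5}
    - {"dp": [14, 0, 0], "turn": [0, 0, 0], "grip": 0.5}

```text
time_s: 4.1
position: [0.4758, -0.0078, 0.0152]
tcp_rot: [[0.996, -0.091, 0.002], [-0.091, -0.996, -0.0], [0.002, 0.0, -1.0]]
force: [-0.8, 0.0, 0.6]
opening: 0.499
```

```bash
python3 - <<'E'
from h import *
snap('e')
print(bot.read_state()['position'],bot.read_state()['force'],injig(bot.read_state()['position'][:2]))
crop('e','top',160,150,290,250,6,'c3')
crop('e','side',180,125,310,225,6,'c4')
E
```

```text
[ 0.47573158 -0.00783837  0.01528963] [-0.76303893 -1.06406935 -0.04836351] [[-202.13843616   58.84836818]]
```

View pics/c4.png

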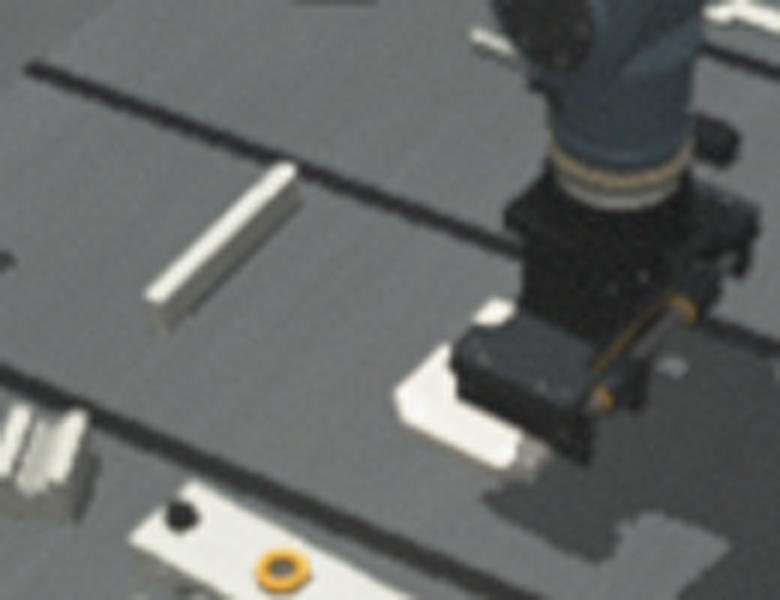

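View pics/c3.png

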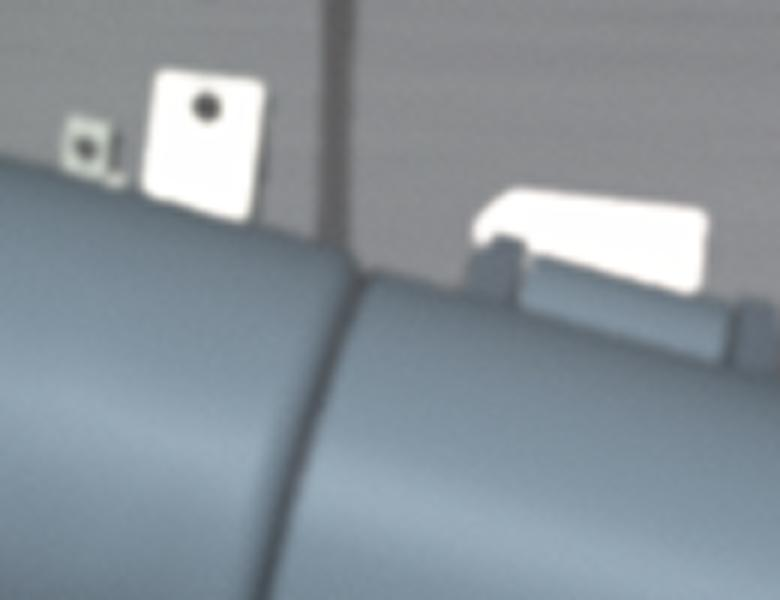

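The blank now looks square and nearly centred. Next I retract, lift, turn 90° and move behind it.

Emit:
jog_arm:
  rows:
    - {"dp": [-10, 0, 0], "turn": [0, 0, 0], "grip": 0.5}
    - {"dp": [-20, 0, 0], "turn": [0, 0, 0], "grip": 0.5}
    - {"dp": [-20, 0, -40], "turn": [0, 0, 0], "grip": 0.5}
    - {"dp": [-20, 0, -80], "turn": [0, 0, 0], "grip": 0.5}
    - {"dp": [-20, 0, -80], "turn": [0, 0, -10], "grip": 0.5}
    - {"dp": [0, 30, -80], "turn": [0, 0, -18], "grip": 0.5}
    - {"dp": [30, 70, -80], "turn": [0, 0, -26], "grip": 0.5}
    - {"dp": [59, 84, -80], "turn": [0, 0, -34], "grip": 0.5}
    - {"dp": [59, 84, -80], "turn": [0, 0, -42], "grip": 0.5}
    - {"dp": [59, 84, -80], "turn": [0, 0, -50], "grip": 0.5}

```text
time_s: 5.2
position: [0.5255, -0.0973, 0.0948]
tcp_rot: [[0.707, 0.707, -0.0], [0.707, -0.707, 0.0], [-0.0, -0.0, -1.0]]
force: [-0.2, 0.5, 0.5]
opening: 0.497
```

Emit:
jog_arm:
  rows:
    - {"dp": [0, 0, 0], "turn": [0, 0, -8], "grip": 0.5}
    - {"dp": [0, 0, 0], "turn": [0, 0, -16], "grip": 0.5}
    - {"dp": [0, 0, 0], "turn": [0, 0, -24], "grip": 0.5}
    - {"dp": [0, 0, 0], "turn": [0, 0, -32], "grip": 0.5}
    - {"dp": [0, 0, 0], "turn": [0, 0, -39], "grip": 0.5}
    - {"dp": [0, 0, 0], "turn": [0, 0, -39], "grip": 0.5}

```text
time_s: 5.8
position: [0.5245, -0.0962, 0.0949]
tcp_rot: [[0.109, 0.994, -0.001], [0.994, -0.109, 0.001], [0.0, -0.001, -1.0]]
force: [-0.7, -0.3, -0.2]
opening: 0.498
```

```bash
python3 - <<'E'
from h import *
snap('f')
s=bot.read_state();print(s['position'],s['tcp_rot'],injig(s['position'][:2]))
crop('f','top',160,150,290,250,6,'c3')
crop('f','side',180,125,310,225,6,'c4')
E
```

```text
[ 0.52500773 -0.0963053   0.09497846] [[ 1.11057624e-01  9.93813629e-01 -8.21495279e-04]
 [ 9.93813921e-01 -1.11057325e-01  4.01686292e-04]
 [ 3.07968244e-04 -8.61023769e-04 -9.99999582e-01]] [[-285.67547154    1.61114317]]
```

View pics/c4.png

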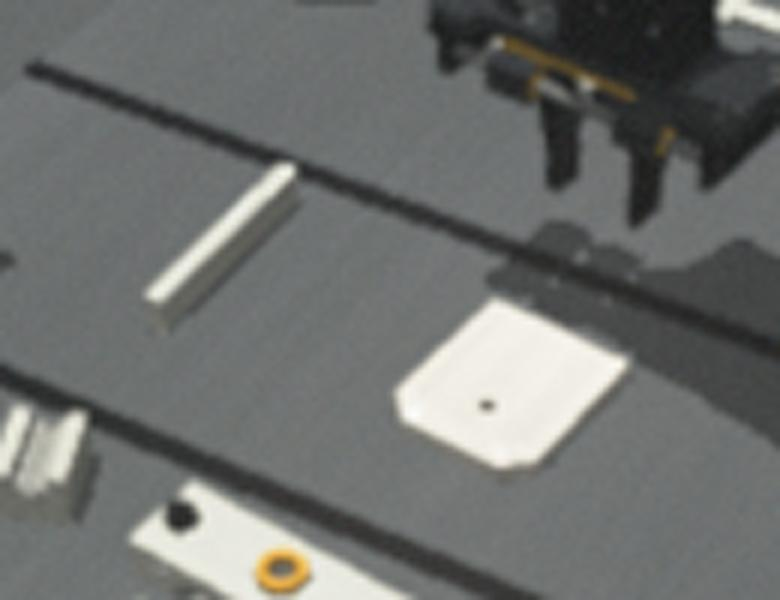

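View pics/c3.png

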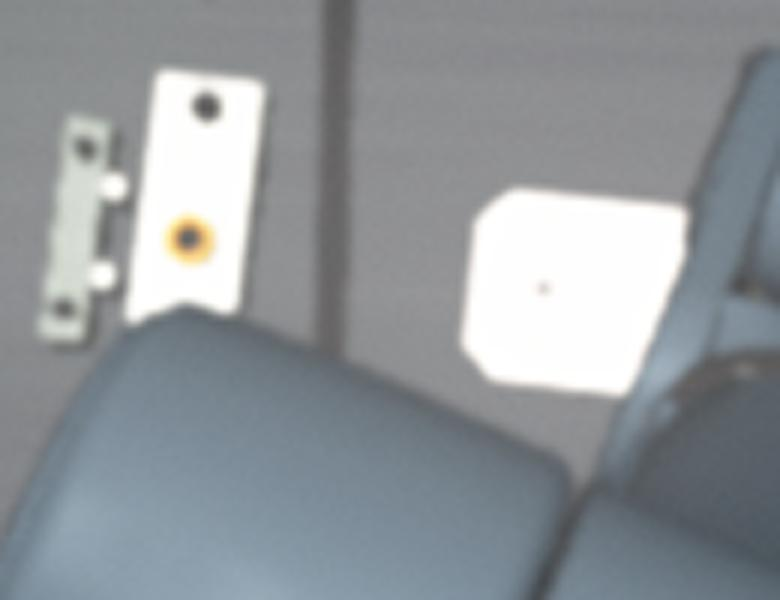

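Both views show the whole blank clearly: (235–275, 180–217) in the top view, squared to the jig. Measuring it.

```bash
python3 - <<'E'
from h import *
for t in (150,165,180):
  c,L,a,w=rect('side','f',(262,188),.012,t); print('S',injig(np.array(c)/1000),L,a)
s=W('side',[cc(*q,180,125) for q in [(495,298),(630,358),(398,384),(535,468),(396,408),(503,470)]],.012); print(injig(s))
p=W('top',[cc(*q,160,150) for q in [(515,188),(490,380),(475,215),(461,345),(690,206)]],.012)+[.0014,0]; print(injig(p))
print('hole', injig(W('side',[cc(487,406,180,125)],.012)), injig(W('top',[cc(543,289,160,150)],.012)+[.0014,0]))
E
```

```text
S [[-194.28999071    1.25338015]] [np.float32(96.25362), np.float32(114.46593)] [np.float32(-5.290764), np.float32(84.70922)]
S [[-194.38616721    1.49258927]] [np.float32(94.546394), np.float32(112.99866)] [np.float32(-5.541947), np.float32(84.458015)]
S [[-194.11250014    1.53048123]] [np.float32(93.21213), np.float32(111.46412)] [np.float32(-5.5078797), np.float32(84.492096)]
[[-249.5424397   -43.92593076]
 [-252.1981063    45.94861536]
 [-159.6338497   -46.79921768]
 [-149.97427722   50.90239722]
 [-143.69741003  -36.44979792]
 [-138.79450088   37.87943867]]
[[-154.47618282  -44.78311081]
 [-152.80262652   51.27404025]
 [-136.28772455  -29.18535902]
 [-136.67876144   35.69484993]
 [-241.68924349  -45.46708851]]
hole [[-173.98896723    3.02573904]] [[-173.7873578     3.68135505]]
```

Emit:
jog_arm:
  rows:
    - {"dp": [-2, -1, 30], "turn": [0, 0, -1], "grip": 0.5}
    - {"dp": [-2, -1, 60], "turn": [0, 0, -1], "grip": 0.5}
    - {"dp": [-2, -1, 74], "turn": [0, 0, -1], "grip": 0.5}
    - {"dp": [-2, -1, 79], "turn": [0, 0, -1], "grip": 0.5}
    - {"dp": [-2, -1, 79], "turn": [0, 0, -1], "grip": 0.5}
    - {"dp": [-2, -1, 79], "turn": [0, 0, -1], "grip": 0.5}

```text
time_s: 6.5
position: [0.5253, -0.0987, 0.0169]
tcp_rot: [[0.091, 0.996, 0.001], [0.996, -0.091, -0.001], [-0.0, 0.001, -1.0]]
force: [0.5, -0.0, -0.4]
opening: 0.503
```

```bash
python3 - <<'E'
from h import *
s=bot.read_state();print(s['position'],s['tcp_rot'],injig(s['position'][:2]),s['force'])
E
```

```text
[ 0.52527952 -0.09866006  0.0168998 ] [[ 9.12892274e-02  9.95823425e-01  1.40834531e-03]
 [ 9.95824322e-01 -9.12884976e-02 -5.74207616e-04]
 [-4.43243668e-04  1.45488348e-03 -9.99998843e-01]] [[-287.99506213    1.123011  ]] [ 0.51728351 -0.03708704 -0.40505908]
```

Emit:
jog_arm:
  rows:
    - {"dp": [10, 0, 1], "turn": [0, 0, 0], "grip": 0.5}
    - {"dp": [18, 0, 1], "turn": [0, 0, 0], "grip": 0.5}
    - {"dp": [25, 0, 1], "turn": [0, 0, 0], "grip": 0.5}
    - {"dp": [33, 0.3, 1], "turn": [0, 0, 0], "grip": 0.5}
    - {"dp": [41, 0.6, 1], "turn": [0, 0, 0], "grip": 0.5}
    - {"dp": [50, 1, 1], "turn": [0, 0, 0], "grip": 0.5}
    - {"dp": [60, 1.5, 1], "turn": [0, 0, 0], "grip": 0.5}
    - {"dp": [70, 2, 1], "turn": [0, 0, 0], "grip": 0.5}
    - {"dp": [80, 2.5, 1], "turn": [0, 0, 0], "grip": 0.5}
    - {"dp": [88, 3, 1], "turn": [0, 0, 0], "grip": 0.5}

```text
time_s: 7.5
position: [0.5355, -0.0101, 0.0151]
tcp_rot: [[0.09, 0.996, -0.0], [0.996, -0.09, 0.0], [0.0, -0.0, -1.0]]
force: [-1.1, -3.7, 3.1]
opening: 0.501
```

```bash
python3 - <<'E'
from h import *
snap('g')
s=bot.read_state();print(s['position'],s['tcp_rot'],injig(s['position'][:2]),s['force'])
crop('g','top',160,150,290,250,6,'c3')
crop('g','side',180,145,310,245,6,'c4')
E
```

```text
[ 0.53518375 -0.00932998  0.01487333] [[ 9.00373676e-02  9.95937719e-01 -1.15390675e-03]
 [ 9.95937902e-01 -9.00361186e-02  1.09222565e-03]
 [ 9.83895439e-04 -1.24756059e-03 -9.99998738e-01]] [[-198.13203434   -0.48740421]] [ 0.89392155  0.52183105 -0.4512975 ]
```

View pics/c4.png

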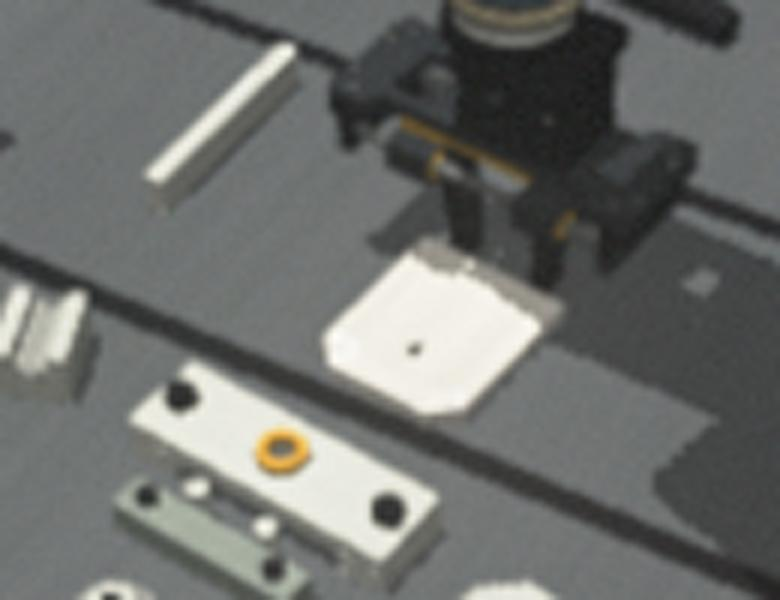

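View pics/c3.png

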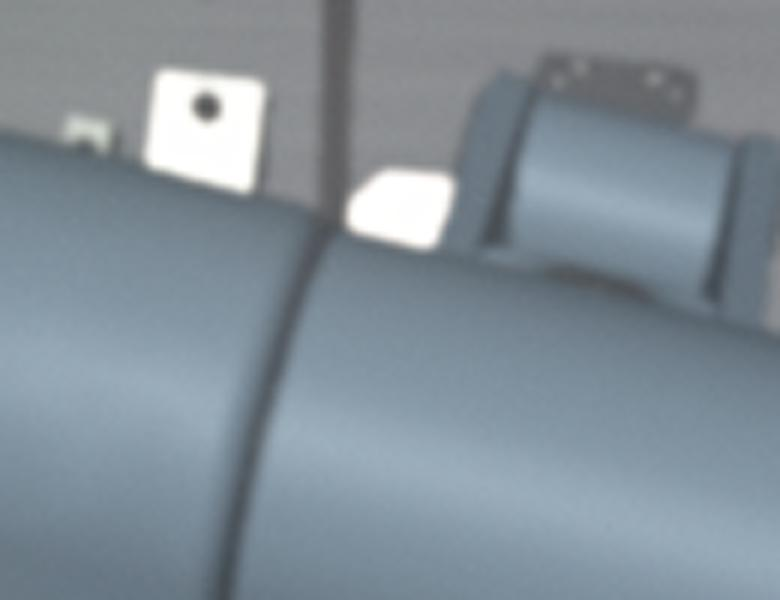

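```bash
python3 - <<'E'
from h import *
s=W('side',[cc(*q,180,145) for q in [(415,246),(327,334),(559,310),(470,406),(326,356),(432,416),(415,349)]],.012); print(injig(s-[.0017,0]))
print('feet ref: bush', injig(W('side',[cc(283,449,180,145)],.035)-[.0017,0]))
print('bridge near corners', injig(W('side',[cc(*q,180,145) for q in [(193,360),(440,495),(130,420),(375,560)]],.027)-[.0017,0]))
E
```

```text
[[-176.98525929  -46.01287624]
 [ -93.83437729  -43.83681263]
 [-181.59096783   47.05192494]
 [ -95.35243309   48.72107901]
 [ -80.48009835  -34.26725094]
 [ -78.07021919   36.77819887]
 [-112.2271035     1.05599189]]
feet ref: bush [[0.75079735 1.89288533]]
bridge near corners [[-26.45461424 -79.536603  ]
 [-25.89075059  79.19453634]
 [ 24.98812307 -78.33993122]
 [ 26.05685613  77.79036119]]
```

Emit:
jog_arm:
  rows:
    - {"dp": [6, 0, 0], "turn": [0, 0, 0], "grip": 0.5}
    - {"dp": [14, 0, 0], "turn": [0, 0, 0], "grip": 0.5}
    - {"dp": [22, 0, 0], "turn": [0, 0, 0], "grip": 0.5}
    - {"dp": [30, 0, 0], "turn": [0, 0, 0], "grip": 0.5}
    - {"dp": [38, 0, 0], "turn": [0, 0, 0], "grip": 0.5}
    - {"dp": [46, 0, 0], "turn": [0, 0, 0], "grip": 0.5}
    - {"dp": [53, 0, 0], "turn": [0, 0, 0], "grip": 0.5}
    - {"dp": [60, 0, 0], "turn": [0, 0, 0], "grip": 0.5}
    - {"dp": [66, 0, 0], "turn": [0, 0, 0], "grip": 0.5}
    - {"dp": [70, 0, 0], "turn": [0, 0, 0], "grip": 0.5}

```text
time_s: 8.6
position: [0.542, 0.0592, 0.0152]
tcp_rot: [[0.091, 0.996, -0.0], [0.996, -0.091, 0.0], [0.0, -0.0, -1.0]]
force: [0.3, -0.3, -1.0]
opening: 0.497
```

```bash
python3 - <<'E'
from h import *
snap('k')
s=bot.read_state();print(s['position'],s['tcp_rot'],injig(s['position'][:2]),s['force'])
crop('k','side',180,145,310,245,6,'c4')
E
```

```text
[0.54209998 0.05932596 0.01523754] [[ 9.05715485e-02  9.95889919e-01  2.53334311e-04]
 [ 9.95889883e-01 -9.05716334e-02  3.46525370e-04]
 [ 3.68046025e-04  2.20907738e-04 -9.99999908e-01]] [[-129.13076128   -1.03227822]] [0.39623243 0.56895485 0.6972424 ]
```

View pics/c4.png

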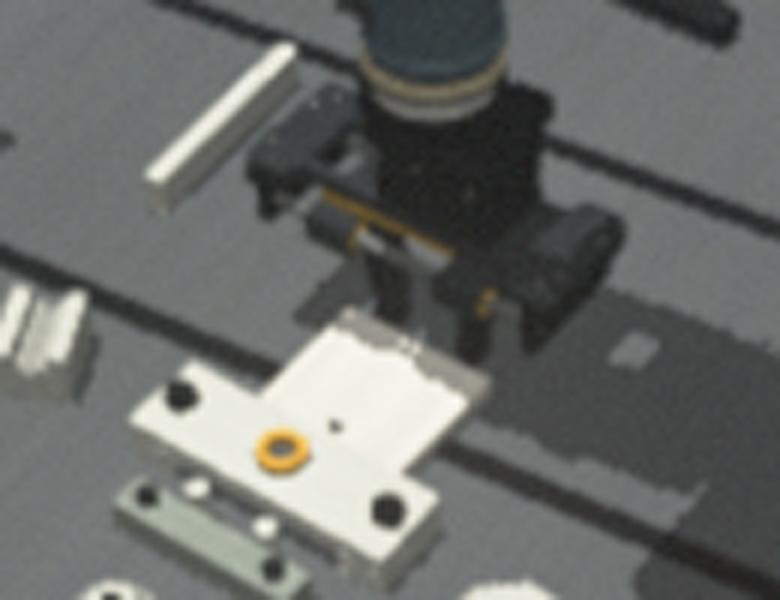

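```bash
python3 - <<'E'
from h import *
s=W('side',[cc(*q,180,145) for q in [(340,312),(266,386),(488,382),(407,466),(335,426)]],.012); print(injig(s-[.0017,0]))
E
```

```text
[[-111.2122729   -48.31498093]
 [ -44.73898294  -46.45590777]
 [-114.97830331   46.49922435]
 [ -42.57279001   46.65421158]
 [ -43.18992588    0.18553351]]
```

Centred to within about 1 mm, with about 43 mm to go.

Emit:
jog_arm:
  rows:
    - {"dp": [6, 0, 0], "turn": [0, 0, 0], "grip": 0.5}
    - {"dp": [12, 0, 0], "turn": [0, 0, 0], "grip": 0.5}
    - {"dp": [18, 0, 0], "turn": [0, 0, 0], "grip": 0.5}
    - {"dp": [23, 0, 0], "turn": [0, 0, 0], "grip": 0.5}
    - {"dp": [28, 0, 0], "turn": [0, 0, 0], "grip": 0.5}
    - {"dp": [32, 0, 0], "turn": [0, 0, 0], "grip": 0.5}
    - {"dp": [35, 0, 0], "turn": [0, 0, 0], "grip": 0.5}
    - {"dp": [37, 0, 0], "turn": [0, 0, 0], "grip": 0.5}
    - {"dp": [37, 0, 0], "turn": [0, 0, 0], "grip": 0.5}

```text
time_s: 9.6
position: [0.5454, 0.0959, 0.0152]
tcp_rot: [[0.091, 0.996, 0.0], [0.996, -0.091, 0.0], [0.0, 0.0, -1.0]]
force: [-0.1, 0.3, 0.2]
opening: 0.498
```

```bash
python3 - <<'E'
from h import *
snap('l')
s=bot.read_state();print(s['position'],injig(s['position'][:2]),s['force'])
crop('l','side',180,145,310,245,6,'c4')
E
```

```text
[0.54534075 0.09580369 0.01510795] [[-92.50963592  -0.88972421]] [-1.19213678  0.73727478  0.26392755]
```

View pics/c4.png

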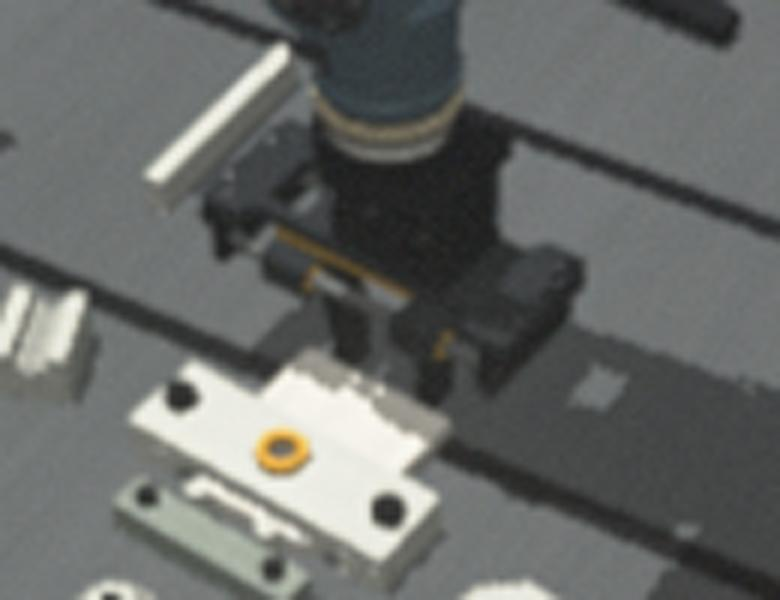

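The nose shows between bridge and pins at about (245–300, 480–540) in the crop. I'll creep the last few mm and watch the force.

Emit:
jog_arm:
  rows:
    - {"dp": [1, 0, 0], "turn": [0, 0, 0], "grip": 0.5}
    - {"dp": [2, 0, 0], "turn": [0, 0, 0], "grip": 0.5}
    - {"dp": [3, 0, 0], "turn": [0, 0, 0], "grip": 0.5}
    - {"dp": [3.5, 0, 0], "turn": [0, 0, 0], "grip": 0.5}
    - {"dp": [4, 0, 0], "turn": [0, 0, 0], "grip": 0.5}

```text
time_s: 10.2
position: [0.5457, 0.0994, 0.0151]
tcp_rot: [[0.091, 0.996, -0.0], [0.996, -0.091, 0.0], [-0.0, -0.0, -1.0]]
force: [1.1, -1.5, -0.5]
opening: 0.501
```

Emit:
jog_arm:
  rows:
    - {"dp": [0.5, 0, 0], "turn": [0, 0, 0], "grip": 0.5}
    - {"dp": [1, 0, 0], "turn": [0, 0, 0], "grip": 0.5}
    - {"dp": [1, 0, 0], "turn": [0, 0, 0], "grip": 0.5}

```text
time_s: 10.5
position: [0.5458, 0.1006, 0.0151]
tcp_rot: [[0.091, 0.996, -0.0], [0.996, -0.091, 0.0], [0.0, -0.0, -1.0]]
force: [0.7, -0.8, -0.8]
opening: 0.499
```

Emit:
jog_arm:
  rows:
    - {"dp": [0.5, 0, 0], "turn": [0, 0, 0], "grip": 0.5}
    - {"dp": [1, 0, 0], "turn": [0, 0, 0], "grip": 0.5}
    - {"dp": [1, 0, 0], "turn": [0, 0, 0], "grip": 0.5}

```text
time_s: 10.8
position: [0.5459, 0.1016, 0.0151]
tcp_rot: [[0.091, 0.996, -0.0], [0.996, -0.091, 0.0], [0.0, -0.0, -1.0]]
force: [-1.0, -1.5, -0.7]
opening: 0.5
```

Emit:
jog_arm:
  rows:
    - {"dp": [0.5, 0, 0], "turn": [0, 0, 0], "grip": 0.5}
    - {"dp": [1, 0, 0], "turn": [0, 0, 0], "grip": 0.5}
    - {"dp": [1, 0, 0], "turn": [0, 0, 0], "grip": 0.5}

```text
time_s: 11.1
position: [0.5459, 0.1019, 0.0151]
tcp_rot: [[0.091, 0.996, -0.0], [0.996, -0.091, -0.001], [-0.001, -0.0, -1.0]]
force: [-0.7, -4.9, -2.2]
opening: 0.494
```

Emit:
jog_arm:
  rows:
    - {"dp": [0.5, 0, 0], "turn": [0, 0, 0], "grip": 0.5}
    - {"dp": [1, 0, 0], "turn": [0, 0, 0], "grip": 0.5}
    - {"dp": [1, 0, 0], "turn": [0, 0, 0], "grip": 0.5}

```text
time_s: 11.4
position: [0.5459, 0.102, 0.0151]
tcp_rot: [[0.09, 0.996, -0.001], [0.996, -0.09, -0.002], [-0.002, -0.001, -1.0]]
force: [-1.0, -8.5, -0.5]
opening: 0.504
```

```bash
python3 - <<'E'
from h import *
snap('m')
s=bot.read_state();print(s['position'],injig(s['position'][:2]),s['force'],s['moment'])
crop('m','side',195,185,275,245,10,'c4')
E
```

```text
[0.5458799  0.10200176 0.01514017] [[-86.28825916  -0.8540473 ]] [-3.25041670e-03 -8.62576545e+00 -1.00763050e+00] [-1.54502599  0.02114725 -0.06078237]
```

View pics/c4.png

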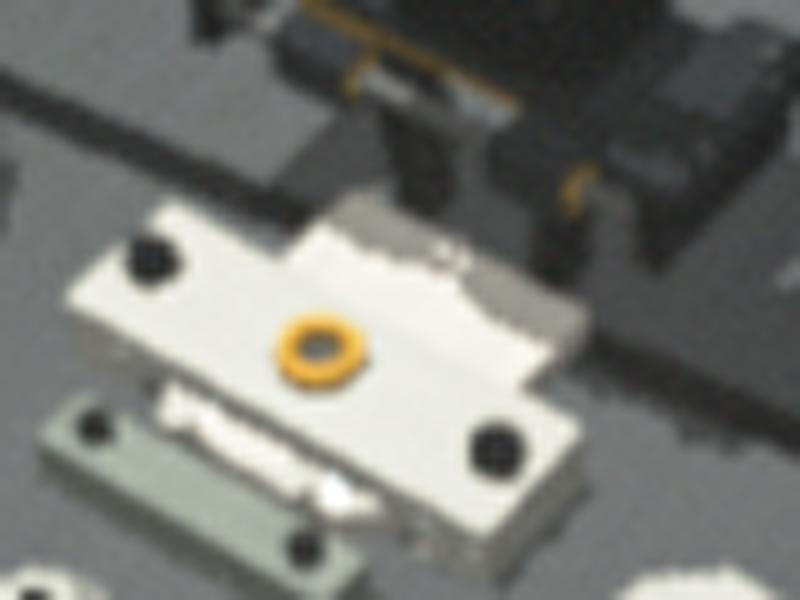

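The push has stopped at 8.6 N, TCP 86 mm before the jig's origin, which matches nose against pins. Two fingers can leave a small gap at one pin, so I'll back off, shut the fingers and press once at the middle. That lets the blank seat on both pins.

Emit:
jog_arm:
  rows:
    - {"dp": [-5, 0, 0], "turn": [0, 0, 0], "grip": 0.5}
    - {"dp": [-10, -1, 0], "turn": [0, 0, 0], "grip": 0.0}
    - {"dp": [-12, -1, 0], "turn": [0, 0, 0], "grip": 0.0}
    - {"dp": [-12, -1, 0], "turn": [0, 0, 0], "grip": 0.0}
    - {"dp": [-12, -1, 0], "turn": [0, 0, 0], "grip": 0.0}
    - {"dp": [-12, -1, 0], "turn": [0, 0, 0], "grip": 0.0}
    - {"dp": [-12, -1, 0], "turn": [0, 0, 0], "grip": 0.0}
    - {"dp": [-8, -1, 0], "turn": [0, 0, 0], "grip": 0.0}
    - {"dp": [-5, -1, 0], "turn": [0, 0, 0], "grip": 0.0}
    - {"dp": [-3, -1, 0], "turn": [0, 0, 0], "grip": 0.0}

```text
time_s: 12.5
position: [0.5448, 0.101, 0.0151]
tcp_rot: [[0.091, 0.996, 0.0], [0.996, -0.091, 0.0], [0.0, 0.0, -1.0]]
force: [-0.1, 0.1, -0.4]
opening: 0.001
```

Emit:
jog_arm:
  rows:
    - {"dp": [1, 0, 0], "turn": [0, 0, 0], "grip": 0.0}
    - {"dp": [2, 0, 0], "turn": [0, 0, 0], "grip": 0.0}
    - {"dp": [2.5, 0, 0], "turn": [0, 0, 0], "grip": 0.0}
    - {"dp": [3, 0, 0], "turn": [0, 0, 0], "grip": 0.0}
    - {"dp": [3, 0, 0], "turn": [0, 0, 0], "grip": 0.0}

```text
time_s: 13.0
position: [0.5449, 0.102, 0.0152]
tcp_rot: [[0.09, 0.996, -0.001], [0.996, -0.09, -0.002], [-0.002, -0.001, -1.0]]
force: [-0.9, -6.1, -0.2]
opening: 0.005
```

Emit:
jog_arm:
  rows:
    - {"dp": [0.5, 0, 0], "turn": [0, 0, 0], "grip": 0.0}
    - {"dp": [1, 0, 0], "turn": [0, 0, 0], "grip": 0.0}
    - {"dp": [1, 0, 0], "turn": [0, 0, 0], "grip": 0.0}

```text
time_s: 13.3
position: [0.5449, 0.1022, 0.0152]
tcp_rot: [[0.089, 0.996, -0.001], [0.996, -0.089, -0.003], [-0.003, -0.001, -1.0]]
force: [-1.7, -11.1, 1.8]
opening: 0.005
```

Seated at the same depth with 11 N. Now I back away, lift, and move the arm clear for the check.

Emit:
jog_arm:
  rows:
    - {"dp": [-4, 0, 0], "turn": [0, 0, 0], "grip": 0.0}
    - {"dp": [-15, 0, 0], "turn": [0, 0, 0], "grip": 0.0}
    - {"dp": [-35, 0, 0], "turn": [0, 0, 0], "grip": 0.0}
    - {"dp": [-50, 0, -10], "turn": [0, 0, 0], "grip": 0.0}
    - {"dp": [-60, 0, -50], "turn": [0, 0, 0], "grip": 0.0}
    - {"dp": [-90, 0, -100], "turn": [0, 0, 0], "grip": 0.0}
    - {"dp": [-130, 0, -150], "turn": [0, 0, 0], "grip": 0.0}
    - {"dp": [-180, 0, -180], "turn": [0, 0, 0], "grip": 0.0}
    - {"dp": [-230, 0, -180], "turn": [0, 0, 0], "grip": 0.0}
    - {"dp": [-280, 0, -180], "turn": [0, 0, 0], "grip": 0.0}

```text
time_s: 14.3
position: [0.5226, -0.1514, 0.1963]
tcp_rot: [[0.09, 0.996, 0.005], [0.996, -0.09, -0.002], [-0.002, 0.005, -1.0]]
force: [1.7, 0.3, 0.2]
opening: 0.005
```

Emit:
jog_arm:
  rows:
    - {"dp": [-50, 0, 0], "turn": [0, 0, 0], "grip": 0.0}
    - {"dp": [-100, 0, 0], "turn": [0, 0, 0], "grip": 0.0}
    - {"dp": [-150, 0, 0], "turn": [0, 0, 0], "grip": 0.0}
    - {"dp": [-150, 0, 0], "turn": [0, 0, 0], "grip": 0.0}
    - {"dp": [-150, 0, 0], "turn": [0, 0, 0], "grip": 0.0}

```text
time_s: 14.8
position: [0.5074, -0.3, 0.1934]
tcp_rot: [[0.094, 0.996, 0.0], [0.996, -0.094, 0.001], [0.001, 0.0, -1.0]]
force: [-0.0, 0.1, -0.4]
opening: 0.005
```

```bash
python3 - <<'E'
from h import *
snap('n')
s=bot.read_state();print(s['time_s'],s['position'],s['force'],s['qvel'].round(2))
crop('n','side',195,185,275,245,10,'c4')
crop('n','top',160,155,240,215,10,'c3')
for n,th in(('top',25),('side',25)):
  a=cv2.imread(f'pics/a_{n}.png').astype(int);b=cv2.imread(f'pics/n_{n}.png').astype(int)
  m=(abs(a-b).max(2)>th).astype(np.uint8); k,l,st,c=cv2.connectedComponentsWithStats(m)
  print(n,[tuple(q) for q in st[1:] if q[4]>8])
E
```

```text
14.9 [ 0.50772751 -0.29752957  0.19320612] [-0.34474217 -0.10369316 -0.14524775] [ 1.3  -0.13  0.29 -0.16 -0.37 -0.01]
top [(np.int32(228), np.int32(155), np.int32(228), np.int32(229), np.int32(20777)), (np.int32(415), np.int32(163), np.int32(6), np.int32(8), np.int32(14)), (np.int32(369), np.int32(164), np.int32(4), np.int32(5), np.int32(16)), (np.int32(199), np.int32(175), np.int32(22), np.int32(35), np.int32(631)), (np.int32(178), np.int32(176), np.int32(6), np.int32(27), np.int32(90)), (np.int32(189), np.int32(187), np.int32(6), np.int32(7), np.int32(32)), (np.int32(235), np.int32(189), np.int32(40), np.int32(35), np.int32(1320)), (np.int32(214), np.int32(225), np.int32(127), np.int32(111), np.int32(5803)), (np.int32(152), np.int32(304), np.int32(88), np.int32(80), np.int32(3508)), (np.int32(453), np.int32(307), np.int32(59), np.int32(77), np.int32(3165)), (np.int32(236), np.int32(321), np.int32(25), np.int32(17), np.int32(236)), (np.int32(222), np.int32(331), np.int32(11), np.int32(8), np.int32(63))]
side [(np.int32(286), np.int32(0), np.int32(192), np.int32(176), np.int32(13825
[... 1090 characters left out ...]
p.int32(15), np.int32(230)), (np.int32(337), np.int32(196), np.int32(28), np.int32(42), np.int32(540)), (np.int32(223), np.int32(203), np.int32(31), np.int32(21), np.int32(330)), (np.int32(357), np.int32(219), np.int32(13), np.int32(16), np.int32(55)), (np.int32(211), np.int32(223), np.int32(25), np.int32(15), np.int32(101)), (np.int32(347), np.int32(247), np.int32(68), np.int32(39), np.int32(741)), (np.int32(466), np.int32(247), np.int32(13), np.int32(7), np.int32(33)), (np.int32(391), np.int32(256), np.int32(39), np.int32(26), np.int32(331)), (np.int32(456), np.int32(263), np.int32(28), np.int32(20), np.int32(345)), (np.int32(351), np.int32(264), np.int32(55), np.int32(36), np.int32(885))]
```

View pics/c4.png

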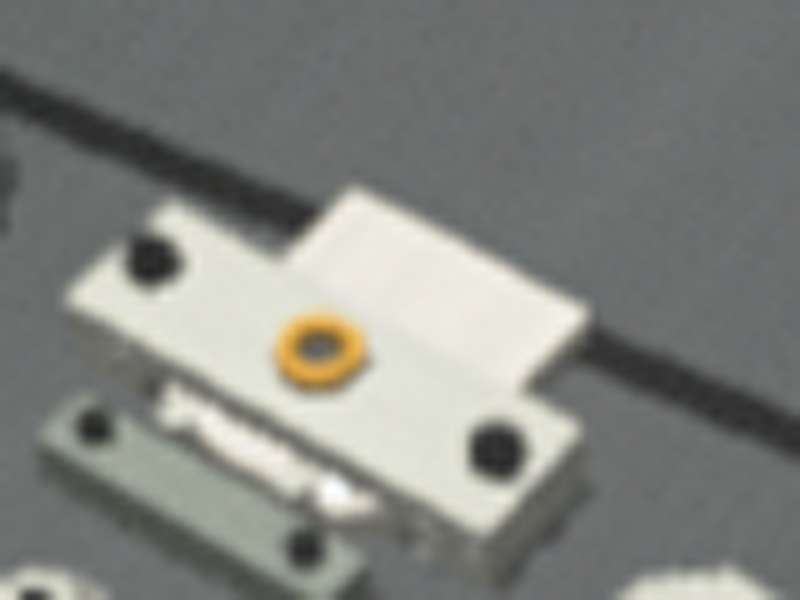

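View pics/c3.png

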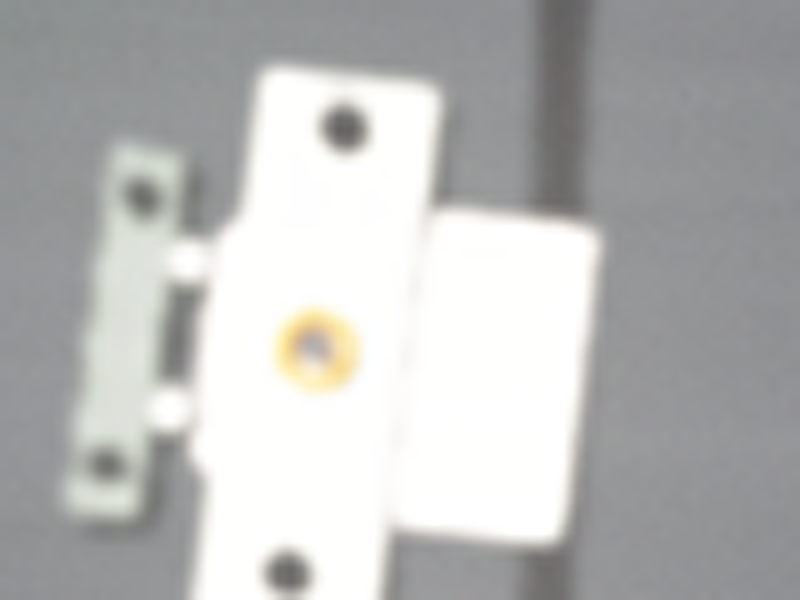

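View pics/n_side.png

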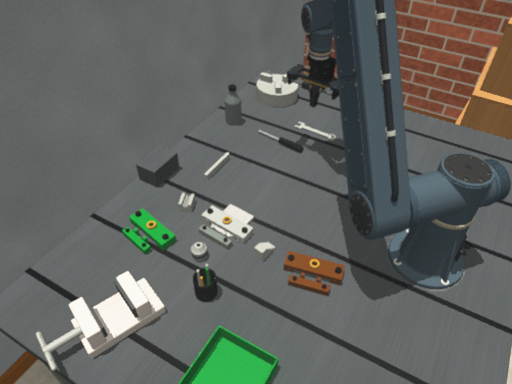

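```bash
python3 - <<'E'
from h import *
s=W('side',[cc(*q,195,185,10) for q in [(355,188),(590,312)]],.012); print(injig(s-[.0017,0]))
t=W('top',[cc(*q,160,155,10) for q in [(600,222),(565,545)]],.012); print(injig(t+[.0014,0]))
t=W('top',[cc(*q,160,155,10) for q in [(205,320),(196,400)]],.012); print('nose',injig(t+[.0014,0]))
A=[cv2.resize(cv2.imread(f'pics/{k}_side.png')[110:165,250:350],None,fx=5,fy=5,interpolation=2) for k in 'an']
cv2.imwrite('pics/cmp.png',np.vstack(A))
E
```

```text
[[-75.29481979 -45.81374928]
 [-75.34363503  46.24444457]]
[[-76.56632446 -48.69486134]
 [-77.54149124  48.13095863]]
nose [[36.69410494 -6.54345288]
 [36.3371687  17.46318667]]
```

View pics/cmp.png

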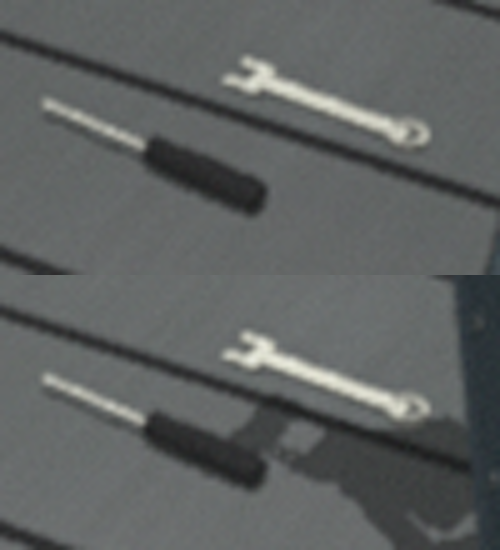

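The comparison shows only the arm's shadow; the driver and wrench have not moved. The blank's rear edge is at −75.3 mm at both corners (expected −75), it is centred, and its nose is against the pins. Handing in.

```bash
python3 - <<'E'
from rig import bot
print(bot.hand_in())
E
```

```text
the job is handed in; nothing more can be done
None
```

The blank is under the steel jig's bridge with its cut-corner end against both stop pins, and I handed the job in at about 15 s of the 67 s allowed.

**What I did:** I squared and centred the blank with a sideways push of both fingertips, then pushed it from the rear under the bridge until it stopped. Finally I pressed once at the middle with the fingers shut so it would seat on both pins, then took the hand away. It was only pushed. The highest force I read was about 11 N.

**Last checks:**
- **Side camera:** the rear edge is 75.3 mm before the jig's origin at both corners (75 expected), square to the jig and centred within about 0.5 mm.
- **Top camera:** the rear edge reads 76.6 and 77.5 mm, and the nose 36.3 to 36.7 mm against the 35 mm stop. Both ends reading long suggests glare spreading the edges rather than a gap, but the pictures can't settle contact to a fraction of a millimetre. Contact on both pins rests mainly on the centre push stopping at the same depth.
- **Bystanders:** comparing pictures from before and after showed nothing moved in the parts I could see, only shadow near the driver and wrench.

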